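Find the full spray can by feel

ROBOT

A 7-joint arm with a two-finger parallel gripper is mounted at the origin on a cart in front of the work surface, level with it; the furniture and walls round the work are solid. World frame = base frame: x ahead of the robot, y to its left, z up, the work surface at z = 0. Lengths are in m, angles in rad, forces in N, time in s.
With the tool pointing down it reaches from about 0.425 to 0.95 m from the base axis. Payload 16.7 kg.
Tool frame: the origin (TCP) lies on the centre line of the jaws, within the pads' length; the fingertips stand 11 mm ahead of it and the grasp point (between the pads) lies 8 mm behind it (robot.tip_reach is the distance from the TCP to the fingertips, in m); z points along the fingers, y is the line along which they close (so a half turn about z gives the same grasp; the last joint's range is limited). The gripper opens to 94 mm and grips with 3 to 60 N. Pads are 16 mm wide; open, the fingers measure 119 mm over their backs; the gripper's body (75 mm by 177 mm) begins 78 mm behind the grasp point.
Start: joints at [1.026, 0.426, 0.074, 1.606, -0.034, 1.111, -0.067], TCP at [0.26, -0.623, 0.216] pointing down, gripper open.
Joint ranges: [-2.85, 2.85], [-0.5, 2.14], [-1.23, 1.37], [0.21, 2.46], [-1.02, 4.16], [0.16, 2.05], [-2.73, 2.73]. Speed limits (rad/s): [1.89, 1.89, 2.39, 2.39, 3.01, 3.01, 3.01].

INTERFACE

Orientations are given as a rotation vector (axis times angle).
In Python, from bench import monitor, camera, camera_info, job_done, robot gives the robot as it stands. The module is installed in compiled form; this text tells all that it offers.
- The arm moves only by the tool send_rows, never from a script. Its argument "plan" is one flat list of numbers, 6 for each row, row after row: the shift along the world's x, y, z in units of 0.12 m (1.0 is 0.12 m), then the turn, a rotation vector about the world's x, y, z in units of 180 degrees (1.0 is 180 degrees). A call has 1 to 12 rows; each row is the pose to reach, as a shift and turn from the pose commanded when the call began, turning the shorter way round; what a row does not reach only later rows make up. A row lasts 1/10 s, in which the tool goes at most 50 mm and 8.59 degrees, less where a joint would pass 70% of its speed; a pose out of reach is approached as far as the arm can. A call with a number of a shift or a turn outside -1 to 1 is refused whole. A call with a gripper value outside its range is refused whole. "jaw" is the finger opening in mm, from 0 to 94, set as the call begins (left out, the last holds). The fingers move at their own pace and stop on an object; the grip force is fixed at half the most. Time passes only in rows, so rows that repeat a pose let the fingers close. It gives the time, the measured TCP pose, the force, the opening and the grip force at its end, in the units of the state.
- monitor.observe(): the state, without advancing time (a new reading comes with each control period).
- camera(name): name is "side" or "top" or "wrist"; returns (picture, depth): 480x640x3 uint8, red, green, blue; 480x640 float32, m along the optical axis (not along the pixel's ray), 0 where there is no reading.
- camera_info(name): a dict with "mtx" (3x3 intrinsics, pixels), "R" (3x3) and "t" (3): a world point X has camera coordinates R X + t; the wrist camera has in their place "hand_eye" (4x4, takes a point from camera to tool coordinates, whose origin is the TCP and whose axes are the flange's). Camera axes: x right, y down, z forward; pixel columns grow to the right and rows downward; lengths in m; the calibration is good to about 2 mm. A picture is of the moment at which its call begins: read the wrist's pose just before it. camera_info takes no time and is no camera call.
- job_done(): hands the job in; it is judged then, once.
The state is a dict: "time": time; "joint_positions": joint angles; "qd": joint speeds; "joint_efforts": joint torques, N m; "tcp_pos": TCP position; "eef_rot": TCP orientation; "force": force on the tool from outside, world axes, zero at the start; "torque": the same for the moment, N m; "finger_gap": finger opening in m; "gripper_force": force on a finger pad.
Only numpy, scipy, OpenCV 4.12 (cv2) and the standard library are available. Lean on these libraries where they do the work, as an engineer would, in place of code of your own. Each camera call takes 0.05 s, during which the arm holds its last target. There are 200 camera calls.

TASK

Three identical closed cooking spray cans stand on the round marks of the slate slab; one of them is fullest, and only its weight tells which. Heft them one at a time from left to right: lift each some 5 cm straight above its mark, set it back upright on that mark and let go before taking the next. Then lift the heaviest again and finish while still holding it in the gripper, still and upright, about 10 cm clear of the slab above its mark, with the other two standing on their marks and the things around left in their places.

Things in the scene. Friction and masses are not known exactly. Their poses are not given: they have to be found in the camera images.
- can_a_center (a point): One of three identical opaque orange cooking spray cans, 190 mm tall: body 58 mm across up to 157 mm, above it a fixed cap 51 mm across. Stands on any one of the three marks, within 6 mm of its middle. Weighs 0.12 to 0.55 kg; the heaviest is at least 0.12 kg heavier than either other. This point is the can's centre, 95 mm above its underside, z up along the can.
- can_b_center (a point): One of three identical opaque orange cooking spray cans, 190 mm tall: body 58 mm across up to 157 mm, above it a fixed cap 51 mm across. Stands on any one of the three marks, within 6 mm of its middle. Weighs 0.12 to 0.55 kg; the heaviest is at least 0.12 kg heavier than either other. This point is the can's centre, 95 mm above its underside, z up along the can.
- can_c_center (a point): One of three identical opaque orange cooking spray cans, 190 mm tall: body 58 mm across up to 157 mm, above it a fixed cap 51 mm across. Stands on any one of the three marks, within 6 mm of its middle. Weighs 0.12 to 0.55 kg; the heaviest is at least 0.12 kg heavier than either other. This point is the can's centre, 95 mm above its underside, z up along the can.
- spot_left (a point): Centre of the left-hand of three flat round marks (light grey, 68 mm across) in a row on the slate slab, on its upper face, 14 mm above the worktop. They lie 110 mm apart; left and right as the robot sees them (left = +y). Frame: x across the slab, away from the robot, y along the row to the left, z up.
- spot_middle (a point): Centre of the middle of three flat round marks (light grey, 68 mm across) in a row on the slate slab, on its upper face, 14 mm above the worktop. They lie 110 mm apart; left and right as the robot sees them (left = +y). Frame: x across the slab, away from the robot, y along the row to the left, z up.
- spot_right (a point): Centre of the right-hand of three flat round marks (light grey, 68 mm across) in a row on the slate slab, on its upper face, 14 mm above the worktop. They lie 110 mm apart; left and right as the robot sees them (left = +y). Frame: x across the slab, away from the robot, y along the row to the left, z up.
- board: The heavy dark slate slab under the cans, 2.5 kg, 86 x 300 x 14 mm. Origin at the centre of its underside, on the worktop; y runs along its length (the row of marks), z up.
- can_a: The same can as can_a_center; origin at the centre of its underside, z up.
- can_b: The same can as can_b_center; origin at the centre of its underside, z up.
- can_c: The same can as can_c_center; origin at the centre of its underside, z up.
- pepper_mill_center (a point): Wooden pepper mill, 58 mm across, 150 mm tall, to the left of the slab. A bystander, to be left where it stands. This point is at its centre.
- salt_shaker_center (a point): Salt shaker with grey cap, 44 mm across, 90 mm tall, to the left of the slab. A bystander, to be left where it stands. This point is at its centre.
- orange_cup_center (a point): Orange cup with handle, 78 x 105 mm, 76 mm tall, behind the right end of the slab. A bystander, to be left where it stands. This point is at its centre.
Things that resemble listed ones, but are neither listed nor needed, are in the scene too. Leave any blue look-alike of the can_a alone.

How it is judged:
On the way, in this order (a step that is already met when the one before it is completed fails the run):
1. the can on the left mark is lifted in the gripper at least 3 cm above its mark (((z of can_a_center in the frame of spot_left above 0.125 m and horizontal distance between can_a_center and spot_left below 0.06 m and contact force between the fingers and can_a above 0.5 N) or (z of can_b_center in the frame of spot_left above 0.125 m and horizontal distance between can_b_center and spot_left below 0.06 m and contact force between the fingers and can_b above 0.5 N) or (z of can_c_center in the frame of spot_left above 0.125 m and horizontal distance between can_c_center and spot_left below 0.06 m and contact force between the fingers and can_c above 0.5 N))), for 0.2 s.
2. that can stands upright on the left mark again, let go ((((horizontal distance between can_a_center and spot_left below 0.04 m and z of can_a_center in the frame of spot_left below 0.102 m and angle between can_a_center's own z axis and vertical below 0.12 rad) and contact force between the fingers and can_a below 0.1 N) or ((horizontal distance between can_b_center and spot_left below 0.04 m and z of can_b_center in the frame of spot_left below 0.102 m and angle between can_b_center's own z axis and vertical below 0.12 rad) and contact force between the fingers and can_b below 0.1 N) or ((horizontal distance between can_c_center and spot_left below 0.04 m and z of can_c_center in the frame of spot_left below 0.102 m and angle between can_c_center's own z axis and vertical below 0.12 rad) and contact force between the fingers and can_c below 0.1 N))), for 0.1 s.
3. the can on the middle mark is lifted in the gripper at least 3 cm above its mark (((z of can_a_center in the frame of spot_middle above 0.125 m and horizontal distance between can_a_center and spot_middle below 0.06 m and contact force between the fingers and can_a above 0.5 N) or (z of can_b_center in the frame of spot_middle above 0.125 m and horizontal distance between can_b_center and spot_middle below 0.06 m and contact force between the fingers and can_b above 0.5 N) or (z of can_c_center in the frame of spot_middle above 0.125 m and horizontal distance between can_c_center and spot_middle below 0.06 m and contact force between the fingers and can_c above 0.5 N))), for 0.2 s.
4. that can stands upright on the middle mark again, let go ((((horizontal distance between can_a_center and spot_middle below 0.04 m and z of can_a_center in the frame of spot_middle below 0.102 m and angle between can_a_center's own z axis and vertical below 0.12 rad) and contact force between the fingers and can_a below 0.1 N) or ((horizontal distance between can_b_center and spot_middle below 0.04 m and z of can_b_center in the frame of spot_middle below 0.102 m and angle between can_b_center's own z axis and vertical below 0.12 rad) and contact force between the fingers and can_b below 0.1 N) or ((horizontal distance between can_c_center and spot_middle below 0.04 m and z of can_c_center in the frame of spot_middle below 0.102 m and angle between can_c_center's own z axis and vertical below 0.12 rad) and contact force between the fingers and can_c below 0.1 N))), for 0.1 s.
5. the can on the right mark is lifted in the gripper at least 3 cm above its mark (((z of can_a_center in the frame of spot_right above 0.125 m and horizontal distance between can_a_center and spot_right below 0.06 m and contact force between the fingers and can_a above 0.5 N) or (z of can_b_center in the frame of spot_right above 0.125 m and horizontal distance between can_b_center and spot_right below 0.06 m and contact force between the fingers and can_b above 0.5 N) or (z of can_c_center in the frame of spot_right above 0.125 m and horizontal distance between can_c_center and spot_right below 0.06 m and contact force between the fingers and can_c above 0.5 N))), for 0.2 s.
6. that can stands upright on the right mark again, let go ((((horizontal distance between can_a_center and spot_right below 0.04 m and z of can_a_center in the frame of spot_right below 0.102 m and angle between can_a_center's own z axis and vertical below 0.12 rad) and contact force between the fingers and can_a below 0.1 N) or ((horizontal distance between can_b_center and spot_right below 0.04 m and z of can_b_center in the frame of spot_right below 0.102 m and angle between can_b_center's own z axis and vertical below 0.12 rad) and contact force between the fingers and can_b below 0.1 N) or ((horizontal distance between can_c_center and spot_right below 0.04 m and z of can_c_center in the frame of spot_right below 0.102 m and angle between can_c_center's own z axis and vertical below 0.12 rad) and contact force between the fingers and can_c below 0.1 N))), for 0.1 s.
7. the heaviest can is held at least 8 cm clear of the slab (the two left standing on it each weigh on it with under 3.1 N) (((z of can_a_center in the frame of spot_middle above 0.175 m and contact force between the fingers and can_a above 0.5 N and (horizontal distance between can_a_center and spot_left below 0.06 m or horizontal distance between can_a_center and spot_middle below 0.06 m or horizontal distance between can_a_center and spot_right below 0.06 m) and contact force between can_b and board between 0.5 and 3.1 N and contact force between can_c and board between 0.5 and 3.1 N) or (z of can_b_center in the frame of spot_middle above 0.175 m and contact force between the fingers and can_b above 0.5 N and (horizontal distance between can_b_center and spot_left below 0.06 m or horizontal distance between can_b_center and spot_middle below 0.06 m or horizontal distance between can_b_center and spot_right below 0.06 m) and contact force between can_a and board between 0.5 and 3.1 N and contact force between can_c and board between 0.5 and 3.1 N) or (z of can_c_center in the frame of spot_middle above 0.175 m and contact force between the fingers and can_c above 0.5 N and (horizontal distance between can_c_center and spot_left below 0.06 m or horizontal distance between can_c_center and spot_middle below 0.06 m or horizontal distance between can_c_center and spot_right below 0.06 m) and contact force between can_a and board between 0.5 and 3.1 N and contact force between can_b and board between 0.5 and 3.1 N))), for 0.2 s.
At the end, for the whole second after the job is handed in: One can is held by the fingers alone, still, upright within 0.2 rad, its underside 8 cm or more above the slab, within 6 cm of above a mark; the others stand within 4 cm of a mark, upright within 0.12 rad, let go, each weighing on the slab under 3.1 N (so neither is the heaviest) ((((z of can_a_center in the frame of spot_middle above 0.175 m and contact force between the fingers and can_a above 0.5 N and (horizontal distance between can_a_center and spot_left below 0.06 m or horizontal distance between can_a_center and spot_middle below 0.06 m or horizontal distance between can_a_center and spot_right below 0.06 m) and contact force between can_b and board between 0.5 and 3.1 N and contact force between can_c and board between 0.5 and 3.1 N) and angle between can_a_center's own z axis and vertical below 0.2 rad and linear speed of can_a below 0.05 m/s and contact force between can_a and board below 0.1 N and contact force between can_a and can_b below 0.1 N and contact force between can_a and can_c below 0.1 N and (((horizontal distance between can_b_center and spot_left below 0.04 m and z of can_b_center in the frame of spot_left below 0.102 m and angle between can_b_center's own z axis and vertical below 0.12 rad) or (horizontal distance between can_b_center and spot_middle below 0.04 m and z of can_b_center in the frame of spot_middle below 0.102 m and angle between can_b_center's own z axis and vertical below 0.12 rad) or (horizontal distance between can_b_center and spot_right below 0.04 m and z of can_b_center in the frame of spot_right below 0.102 m and angle between can_b_center's own z axis and vertical below 0.12 rad)) and contact force between the fingers and can_b below 0.1 N and linear speed of can_b below 0.03 m/s) and (((horizontal distance between can_c_center and spot_left below 0.04 m and z of can_c_center in the frame of spot_left below 0.102 m and angle between can_c_center's own z axis and vertical below 0.12 rad) or (horizontal distance between can_c_center and spot_middle below 0.04 m and z of can_c_center in the frame of spot_middle below 0.102 m and angle between can_c_center's own z axis and vertical below 0.12 rad) or (horizontal distance between can_c_center and spot_right below 0.04 m and z of can_c_center in the frame of spot_right below 0.102 m and angle between can_c_center's own z axis and vertical below 0.12 rad)) and contact force between the fingers and can_c below 0.1 N and linear speed of can_c below 0.03 m/s)) or ((z of can_b_center in the frame of spot_middle above 0.175 m and contact force between the fingers and can_b above 0.5 N and (horizontal distance between can_b_center and spot_left below 0.06 m or horizontal distance between can_b_center and spot_middle below 0.06 m or horizontal distance between can_b_center and spot_right below 0.06 m) and contact force between can_a and board between 0.5 and 3.1 N and contact force between can_c and board between 0.5 and 3.1 N) and angle between can_b_center's own z axis and vertical below 0.2 rad and linear speed of can_b below 0.05 m/s and contact force between can_b and board below 0.1 N and contact force between can_b and can_a below 0.1 N and contact force between can_b and can_c below 0.1 N and (((horizontal distance between can_a_center and spot_left below 0.04 m and z of can_a_center in the frame of spot_left below 0.102 m and angle between can_a_center's own z axis and vertical below 0.12 rad) or (horizontal distance between can_a_center and spot_middle below 0.04 m and z of can_a_center in the frame of spot_middle below 0.102 m and angle between can_a_center's own z axis and vertical below 0.12 rad) or (horizontal distance between can_a_center and spot_right below 0.04 m and z of can_a_center in the frame of spot_right below 0.102 m and angle between can_a_center's own z axis and vertical below 0.12 rad)) and contact force between the fingers and can_a below 0.1 N and linear speed of can_a below 0.03 m/s) and (((horizontal distance between can_c_center and spot_left below 0.04 m and z of can_c_center in the frame of spot_left below 0.102 m and angle between can_c_center's own z axis and vertical below 0.12 rad) or (horizontal distance between can_c_center and spot_middle below 0.04 m and z of can_c_center in the frame of spot_middle below 0.102 m and angle between can_c_center's own z axis and vertical below 0.12 rad) or (horizontal distance between can_c_center and spot_right below 0.04 m and z of can_c_center in the frame of spot_right below 0.102 m and angle between can_c_center's own z axis and vertical below 0.12 rad)) and contact force between the fingers and can_c below 0.1 N and linear speed of can_c below 0.03 m/s)) or ((z of can_c_center in the frame of spot_middle above 0.175 m and contact force between the fingers and can_c above 0.5 N and (horizontal distance between can_c_center and spot_left below 0.06 m or horizontal distance between can_c_center and spot_middle below 0.06 m or horizontal distance between can_c_center and spot_right below 0.06 m) and contact force between can_a and board between 0.5 and 3.1 N and contact force between can_b and board between 0.5 and 3.1 N) and angle between can_c_center's own z axis and vertical below 0.2 rad and linear speed of can_c below 0.05 m/s and contact force between can_c and board below 0.1 N and contact force between can_c and can_a below 0.1 N and contact force between can_c and can_b below 0.1 N and (((horizontal distance between can_a_center and spot_left below 0.04 m and z of can_a_center in the frame of spot_left below 0.102 m and angle between can_a_center's own z axis and vertical below 0.12 rad) or (horizontal distance between can_a_center and spot_middle below 0.04 m and z of can_a_center in the frame of spot_middle below 0.102 m and angle between can_a_center's own z axis and vertical below 0.12 rad) or (horizontal distance between can_a_center and spot_right below 0.04 m and z of can_a_center in the frame of spot_right below 0.102 m and angle between can_a_center's own z axis and vertical below 0.12 rad)) and contact force between the fingers and can_a below 0.1 N and linear speed of can_a below 0.03 m/s) and (((horizontal distance between can_b_center and spot_left below 0.04 m and z of can_b_center in the frame of spot_left below 0.102 m and angle between can_b_center's own z axis and vertical below 0.12 rad) or (horizontal distance between can_b_center and spot_middle below 0.04 m and z of can_b_center in the frame of spot_middle below 0.102 m and angle between can_b_center's own z axis and vertical below 0.12 rad) or (horizontal distance between can_b_center and spot_right below 0.04 m and z of can_b_center in the frame of spot_right below 0.102 m and angle between can_b_center's own z axis and vertical below 0.12 rad)) and contact force between the fingers and can_b below 0.1 N and linear speed of can_b below 0.03 m/s)))); the arm keeps its last pose, push and grip.
It fails at once if the pepper mill is moved more than 3 cm or tipped (distance of pepper_mill_center from where it was at the start of the episode above 0.03 m or angle between pepper_mill_center's own z axis and vertical above 0.3 rad).
It fails at once if the salt shaker is moved more than 3 cm or tipped (distance of salt_shaker_center from where it was at the start of the episode above 0.03 m or angle between salt_shaker_center's own z axis and vertical above 0.3 rad).
It fails at once if the orange cup is moved more than 3 cm or tipped (distance of orange_cup_center from where it was at the start of the episode above 0.03 m or angle between orange_cup_center's own z axis and vertical above 0.3 rad).
It fails at once if a can is tipped over (angle between any of can_a_center, can_b_center, can_c_center's own z axis and vertical above 0.6 rad).
It fails at once if two cans are lifted at once (z of each of can_a_center, can_b_center in the frame of spot_middle above 0.115 m or z of each of can_b_center, can_c_center in the frame of spot_middle above 0.115 m or z of each of can_a_center, can_c_center in the frame of spot_middle above 0.115 m).
It also fails if it takes over 72 s, if anything falls off the work surface, if the arm or the gripper's body presses on something with over 40 N, if the wrist force passes 120 N, or if a joint passes its speed limit or range.

## Working session

There is one attempt and no reset: what is moved stays moved. The work goes in short steps, Python scripts to look and compute and a tool call to move; the robot and the scene stay as the last step left them, time stands still between calls to the robot, and variables do not carry over. Pictures are saved under pics/ and viewed, at most 10 in all, crops included, and the job is handed in when it is done.

Besides the shell and the picture viewer there is one more tool, called as name(argument=value, ...), one argument or row to a line, values as JSON. send_rows: Moves the arm, as the interface text tells. Shifts and turns lie within -1 to 1; 1 stands for 0.12 m of shift or 180 degrees of turn. Its arguments: {"type":"object","properties":{"plan":{"type":"array"},"jaw":{"type":"number"}},"required":["plan"]}

```bash
mkdir -p pics; python3 - <<'E'
from bench import monitor,camera,camera_info
import cv2,numpy as np
s=monitor.observe();print({k:np.round(v,3).tolist() for k,v in s.items()})
for n in("top","side"):
    p,d=camera(n);np.savez(n,p=p,d=d);cv2.imwrite(f"pics/{n}0.png",p[:,:,::-1])
    i=camera_info(n);print(n,np.round(i["mtx"],1).tolist(),np.round(-i["R"].T@i["t"],3))
E
```

```text
{'time': 0.0, 'joint_positions': [1.026, 0.427, 0.074, 1.607, -0.034, 1.111, -0.067], 'qd': [-0.0, 0.0, -0.0, 0.0, -0.001, -0.0, -0.002], 'joint_efforts': [-0.002, -93.58, 3.666, -45.42, -0.049, 0.02, 0.0], 'tcp_pos': [0.26, -0.622, 0.216], 'eef_rot': [-3.079, -0.617, 0.001], 'force': [0.006, -0.075, 0.28], 'torque': [-0.02, -0.022, -0.016], 'gripper_force': 0.0, 'finger_gap': 0.094}
top [[442.4, 0.0, 318.3], [0.0, 442.4, 246.7], [0.0, 0.0, 1.0]] [0.083 0.194 1.188]
side [[467.5, 0.0, 319.0], [0.0, 467.5, 233.8], [0.0, 0.0, 1.0]] [0.035 0.522 0.909]
```

View pics/top0.png

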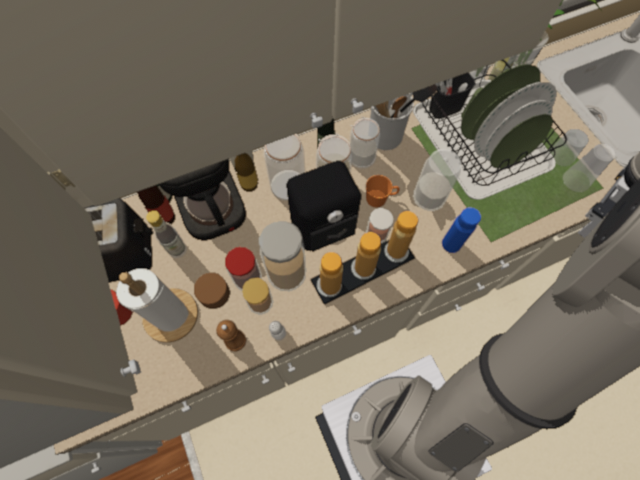

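View pics/side0.png

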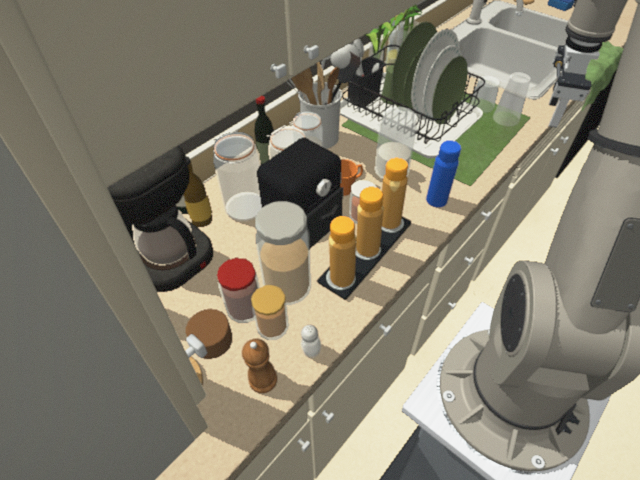

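Three orange cans stand on the dark slab at top-view pixels about (330,275), (367,256) and (402,237). The blue look-alike is at (461,230), the orange cup at (378,190), the mill at (230,335), the shaker at (277,328), and a toaster sits at (323,205). The look-alike is ruled out because it is blue and off the slab. I'll measure next, with an enlarged crop.

```bash
cat > h.py <<'E'
import numpy as np,cv2
from bench import camera_info
def world(n,d,i=None):
    i=i or camera_info(n);K=i["mtx"];v,u=np.mgrid[:480,:640]
    c=np.stack([(u-K[0,2])/K[0,0]*d,(v-K[1,2])/K[1,1]*d,d],-1)
    return (c-i["t"])@i["R"]
E
python3 - <<'E'
from h import *
for n in("top","side"):
    z=np.load(n+".npz");p,d=z["p"],z["d"];W=world(n,d);hsv=cv2.cvtColor(p,cv2.COLOR_RGB2HSV)
    m=((hsv[...,0]>=8)&(hsv[...,0]<=22)&(hsv[...,1]>170)&(hsv[...,2]>140)&(W[...,2]>.05)&(d>0)).astype(np.uint8)
    k,l,st,c=cv2.connectedComponentsWithStats(m)
    for j in range(1,k):
        if st[j,4]<150: continue
        P=W[l==j];zt=np.percentile(P[:,2],98);T=P[P[:,2]>zt-.004]
        print(n,c[j].round(),st[j,4],"ztop",zt.round(3),"top centre",((T.min(0)+T.max(0))/2).round(3),"ext",np.ptp(T,0).round(3))
    # dark slab at z .014
    s=(hsv[...,2]<75)&(abs(W[...,2]-.014)<.012)&(d>0)&(W[...,1]<.5)
    k,l,st,c=cv2.connectedComponentsWithStats(s.astype(np.uint8))
    for j in range(1,k):
        if st[j,4]>150: print(n,"slab",c[j].round(),st[j,4],W[l==j].mean(0).round(3))
    u=np.stack([W[...,0],W[...,1]],-1)
    if n=="top":
        for nm,(x,y) in dict(toaster=(323,190),jar=(281,243),blue=(468,215),cup=(378,182),whitejar=(380,218),shaker=(276,326),mill=(226,325),red=(240,260),glass=(436,185)).items():
            print(nm,W[y-2:y+3,x-2:x+3].reshape(-1,3).mean(0).round(3))
cv2.imwrite("pics/crop.png",cv2.resize(np.load("top.npz")["p"][180:320,260:500,::-1],(720,420)))
E
```

```text
top [407. 220.] 260 ztop 0.208 top centre [ 0.447 -0.209  0.206] ext [0.046 0.043 0.005]
top [370. 242.] 278 ztop 0.208 top centre [ 0.433 -0.098  0.207] ext [0.045 0.046 0.006]
top [331. 262.] 275 ztop 0.207 top centre [0.424 0.011 0.206] ext [0.045 0.042 0.006]
top slab [363. 274.] 1108 [ 0.419 -0.091  0.014]
toaster [ 0.594 -0.044  0.236]
jar [0.503 0.105 0.236]
blue [ 0.403 -0.362  0.19 ]
cup [ 0.655 -0.255  0.043]
whitejar [ 0.52  -0.183  0.106]
shaker [0.361 0.188 0.09 ]
mill [0.399 0.297 0.143]
red [0.544 0.209 0.14 ]
glass [ 0.531 -0.354  0.147]
side [395. 169.] 357 ztop 0.206 top centre [ 0.447 -0.211  0.205] ext [0.046 0.045 0.006]
side [370. 198.] 396 ztop 0.206 top centre [ 0.433 -0.095  0.205] ext [0.043 0.043 0.005]
side [341. 228.] 460 ztop 0.206 top centre [0.424 0.014 0.205] ext [0.047 0.043 0.006]
side slab [367. 262.] 1014 [ 0.408 -0.072  0.013]
side slab [185. 277.] 271 [0.701 0.248 0.019]
```

View pics/crop.png

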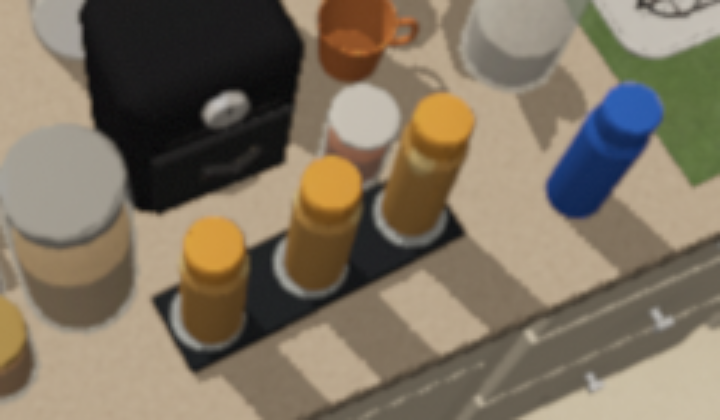

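The crop shows the three orange cans on the slab's marks and the blue can off to the right. Cap tops are at z≈0.205, as expected: L (0.424,0.012), M (0.433,−0.097), R (0.447,−0.210), with about 111 mm between them.

I'll grip the caps (pads at z≈0.173–0.204) with the jaws closing along x. That keeps the gripper body above the 0.236 m toaster and jar. First I raise and start moving over.

send_rows(
  plan=[0,0,0.3,0,0,0.03,0.05,0.2,0.6,0,0,0.07,0.1,0.45,0.75,0,0,0.11,0.2,0.7,0.8,0,0,0.15,0.25,1,0.8,0,0,0.19],
  jaw=94,
)

```text
time: 0.6
tcp_pos: [0.291, -0.5021, 0.3133]
eef_rot: [2.757, 1.502, 0.0]
force: [0.3, -0.4, -0.3]
finger_gap: 0.0943
gripper_force: 0.0
```

send_rows(
  plan=[0.06,0.25,0,0,0,0.045,0.12,0.5,0,0,0,0.09,0.18,0.75,0,0,0,0.135,0.25,1,0,0,0,0.184],
)

```text
time: 1.0
tcp_pos: [0.3201, -0.3814, 0.3123]
eef_rot: [-2.219, -2.223, 0.0]
force: [1.0, 1.0, 0.2]
finger_gap: 0.0941
gripper_force: 0.0
```

send_rows(
  plan=[0.08,0.33,0,0,0,0,0.16,0.66,0,0,0,0,0.25,1,0,0,0,0],
)

```text
time: 1.3
tcp_pos: [0.35, -0.2613, 0.3123]
eef_rot: [-2.226, -2.216, 0.0]
force: [1.1, 0.6, 0.2]
finger_gap: 0.0937
gripper_force: 0.0
```

send_rows(
  plan=[0.08,0.33,0,0,0,0,0.16,0.66,0,0,0,0,0.25,1,0,0,0,0],
)

```text
time: 1.6
tcp_pos: [0.38, -0.1412, 0.3124]
eef_rot: [2.226, 2.216, -0.001]
force: [1.0, -0.7, -0.4]
finger_gap: 0.0937
gripper_force: 0.0
```

send_rows(
  plan=[0.09,0.33,0,0,0,0,0.19,0.66,0,0,0,0,0.3,0.95,0,0,0,0,0.3,0.95,0,0,0,0],
)

```text
time: 2.0
tcp_pos: [0.4171, -0.0245, 0.3126]
eef_rot: [-2.22, -2.223, -0.001]
force: [0.1, -1.5, 0.9]
finger_gap: 0.094
gripper_force: 0.0
```

send_rows(
  plan=[0.058,0.15,0,0,0,0,0.058,0.304,0,0,0,0,0.058,0.304,-0.3,0,0,0,0.058,0.304,-0.6,0,0,0,0.058,0.304,-0.72,0,0,0,0.058,0.304,-0.72,0,0,0],
)

```text
time: 2.6
tcp_pos: [0.4218, 0.0073, 0.2242]
eef_rot: [-2.224, -2.215, 0.004]
force: [-0.8, 0.4, 0.9]
finger_gap: 0.0941
gripper_force: 0.0
```

```bash
python3 - <<'E'
from h import *
from bench import camera,monitor
from scipy.spatial.transform import Rotation as Ro
s=monitor.observe();p,d=camera("wrist");cv2.imwrite("pics/w1.png",p[:,:,::-1])
i=camera_info("wrist");H=i["hand_eye"];Rt=Ro.from_rotvec(s["eef_rot"]).as_matrix()
A=Rt@H[:3,:3];b=Rt@H[:3,3]+s["tcp_pos"]
W=world("wrist",d,dict(mtx=i["mtx"],R=A.T,t=-A.T@b));hsv=cv2.cvtColor(p,cv2.COLOR_RGB2HSV)
m=((hsv[...,0]>=8)&(hsv[...,0]<=22)&(hsv[...,1]>170)&(hsv[...,2]>140)&(abs(W[...,2]-.205)<.006)&(d>0)).astype(np.uint8)
k,l,st,c=cv2.connectedComponentsWithStats(m)
for j in range(1,k):
    if st[j,4]>150:
        P=W[l==j];print(c[j].round(),st[j,4],((P.min(0)+P.max(0))/2).round(4),np.ptp(P,0).round(3))
print(s["tcp_pos"],s["force"],s["joint_positions"])
E
```

```text
[330. 267.] 5171 [0.4262 0.0106 0.2025] [0.049 0.05  0.007]
[344. 410.] 1915 [ 0.4353 -0.0857  0.2019] [0.048 0.023 0.006]
[0.42176894 0.00729589 0.22422417] [-0.76810943  0.41997195  0.86511237] [ 0.52683167  0.03757702 -0.69777034  2.09372021  0.02694382  1.02287946
 -0.18882346]
```

View pics/w1.png

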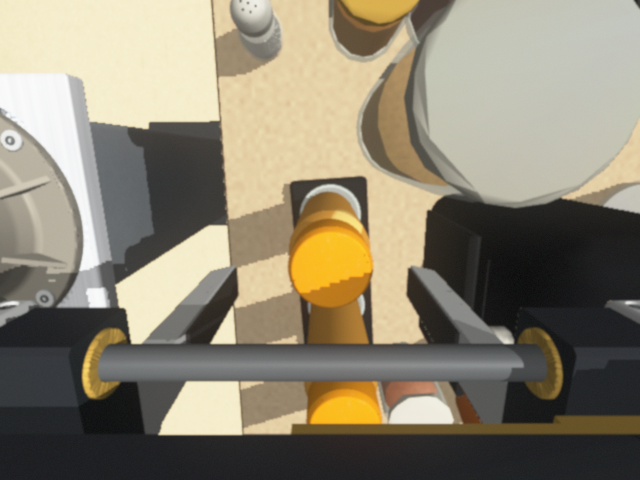

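The wrist view shows the left cap at pixel (330,262) between the open fingers, clear of the jar on its right. It measures (0.426, 0.011), so I descend and close.

send_rows(
  plan=[0.03,0.03,0,0,0,0,0.03,0.03,-0.12,0,0,0,0.03,0.03,-0.24,0,0,0,0.03,0.03,-0.34,0,0,0,0.03,0.03,-0.34,0,0,0,0.03,0.03,-0.34,0,0,0],
)

```text
time: 3.25
tcp_pos: [0.4271, 0.0114, 0.1858]
eef_rot: [2.226, 2.217, 0.0]
force: [0.1, 0.6, 0.2]
finger_gap: 0.0937
gripper_force: 0.0
```

send_rows(
  plan=[0,0,0,0,0,0,0,0,0,0,0,0,0,0,0,0,0,0,0,0,0,0,0,0,0,0,0,0,0,0,0,0,0,0,0,0,0,0,0,0,0,0,0,0,0,0,0,0],
  jaw=30,
)

```text
time: 4.05
tcp_pos: [0.4268, 0.0113, 0.1853]
eef_rot: [-2.226, -2.217, -0.0]
force: [-0.3, 0.4, 2.2]
finger_gap: 0.0504
gripper_force: 30.0
```

send_rows(
  plan=[0,0,0.06,0,0,0,0,0,0.16,0,0,0,0,0,0.28,0,0,0,0,0,0.38,0,0,0,0,0,0.42,0,0,0,0,0,0.42,0,0,0,0,0,0.42,0,0,0,0,0,0.42,0,0,0,0,0,0.42,0,0,0,0,0,0.42,0,0,0,0,0,0.42,0,0,0,0,0,0.42,0,0,0],
)

```text
time: 5.25
tcp_pos: [0.4267, 0.0113, 0.2356]
eef_rot: [-2.226, -2.217, 0.0]
force: [0.8, 0.6, -1.2]
finger_gap: 0.0506
gripper_force: 30.0
```

```bash
cat > weigh.py <<'E'
from bench import monitor,camera
import numpy as np
F=[];T=[]
for _ in range(6):
    s=monitor.observe();F.append(s["force"]);T.append(s["joint_efforts"]);camera("top")
print(np.mean(F,0).round(2),np.std(F,0).round(2),np.mean(T,0).round(2),s["tcp_pos"].round(4),s["finger_gap"],s["gripper_force"],s["time"])
E
python3 weigh.py
```

```text
[ 0.07 -0.3  -1.53] [0.43 0.46 0.19] [-1.000e-02 -4.095e+01 -8.000e-01 -4.480e+01 -4.000e-02  0.000e+00
 -0.000e+00] [0.4268 0.0113 0.2357] 0.05051017100158222 29.99803751707077 5.5
```

send_rows(
  plan=[0,0,-0.08,0,0,0,0,0,-0.18,0,0,0,0,0,-0.28,0,0,0,0,0,-0.35,0,0,0,0,0,-0.39,0,0,0,0,0,-0.41,0,0,0,0,0,-0.42,0,0,0,0,0,-0.42,0,0,0,0,0,-0.42,0,0,0],
)

```text
time: 6.45
tcp_pos: [0.427, 0.0113, 0.1855]
eef_rot: [2.226, 2.217, 0.001]
force: [0.8, -0.9, -2.0]
finger_gap: 0.0506
gripper_force: 30.0
```

send_rows(
  plan=[0,0,0,0,0,0,0,0,0,0,0,0,0,0,0,0,0,0,0,0,0,0,0,0,0,0,0,0,0,0,0,0,0,0,0,0,0,0,0,0,0,0],
  jaw=94,
)

```text
time: 7.15
tcp_pos: [0.4268, 0.0113, 0.1853]
eef_rot: [-2.226, -2.217, 0.0]
force: [-0.9, 0.2, -0.4]
finger_gap: 0.0933
gripper_force: 0.0
```

send_rows(
  plan=[0,0,0.15,0,0,0,0,0,0.35,0,0,0,0,0,0.55,0,0,0,0,0,0.7,0,0,0,0,0,0.7,0,0,0,0,0,0.7,0,0,0],
)

```text
time: 7.75
tcp_pos: [0.4267, 0.0112, 0.269]
eef_rot: [2.226, 2.216, -0.0]
force: [0.1, -0.3, -0.3]
finger_gap: 0.0938
gripper_force: 0.0
```

```bash
python3 weigh.py; cat > loc.py <<'E'
from h import *
from bench import camera
for n in("top","side"):
    p,d=camera(n);W=world(n,d);hsv=cv2.cvtColor(p,cv2.COLOR_RGB2HSV)
    m=((hsv[...,0]>=8)&(hsv[...,0]<=22)&(hsv[...,1]>150)&(abs(W[...,2]-.206)<.006)&(d>0)&(W[...,0]<.49)).astype(np.uint8)
    k,l,st,c=cv2.connectedComponentsWithStats(m)
    for j in range(1,k):
        if st[j,4]>60:
            P=W[l==j];print(n,c[j].round(),st[j,4],((P.min(0)+P.max(0))/2).round(3),np.ptp(P,0).round(3))
    cv2.imwrite(f"pics/{n}_now.png",p[:,:,::-1])
E
python3 loc.py
```

```text
[-0.16  0.11 -0.03] [0.67 0.4  0.35] [ 4.000e-02 -3.852e+01  1.200e-01 -4.622e+01 -7.000e-02  4.000e-02
  2.000e-02] [0.4264 0.0113 0.2686] 0.09378875981159138 0.0 8.0
top [369. 242.] 229 [ 0.434 -0.095  0.205] [0.047 0.042 0.01 ]
top [325. 263.] 113 [0.426 0.023 0.205] [0.043 0.024 0.009]
side [402. 166.] 98 [ 0.439 -0.211  0.203] [0.033 0.042 0.006]
side [378. 196.] 96 [ 0.419 -0.101  0.203] [0.021 0.037 0.006]
side [343. 225.] 331 [0.424 0.012 0.203] [0.048 0.046 0.006]
```

Left weighs about 1.5 N and is standing on its mark again at (0.424, 0.012). Next is the middle can at (0.434, −0.096).

send_rows(
  plan=[0.02,-0.2,0,0,0,0,0.04,-0.5,0,0,0,0,0.06,-0.8,0,0,0,0,0.06,-0.89,0,0,0,0,0.06,-0.89,0,0,0,0,0.06,-0.89,-0.15,0,0,0,0.06,-0.89,-0.35,0,0,0,0.06,-0.89,-0.55,0,0,0,0.06,-0.89,-0.69,0,0,0,0.06,-0.89,-0.69,0,0,0,0.06,-0.89,-0.69,0,0,0],
)

```text
time: 9.25
tcp_pos: [0.4342, -0.0945, 0.1869]
eef_rot: [-2.224, -2.218, -0.0]
force: [0.3, -0.2, 0.8]
finger_gap: 0.0941
gripper_force: 0.0
```

send_rows(
  plan=[0,0,0,0,0,0,0,0,0,0,0,0,0,0,0,0,0,0,0,0,0,0,0,0,0,0,0,0,0,0,0,0,0,0,0,0,0,0,0,0,0,0,0,0,0,0,0,0],
  jaw=30,
)

```text
time: 10.05
tcp_pos: [0.4342, -0.0955, 0.1866]
eef_rot: [2.226, 2.217, 0.0]
force: [1.2, 0.4, 1.6]
finger_gap: 0.0506
gripper_force: 30.0
```

send_rows(
  plan=[0,0,0.06,0,0,0,0,0,0.16,0,0,0,0,0,0.28,0,0,0,0,0,0.38,0,0,0,0,0,0.42,0,0,0,0,0,0.42,0,0,0,0,0,0.42,0,0,0,0,0,0.42,0,0,0,0,0,0.42,0,0,0,0,0,0.42,0,0,0,0,0,0.42,0,0,0,0,0,0.42,0,0,0],
)

```text
time: 11.25
tcp_pos: [0.434, -0.0955, 0.2368]
eef_rot: [-2.226, -2.217, 0.0]
force: [1.2, 0.8, -3.9]
finger_gap: 0.0504
gripper_force: 30.0
```

```bash
python3 weigh.py
```

```text
[ 0.07  0.13 -4.76] [0.55 0.52 0.5 ] [-0.000e+00 -4.767e+01 -1.230e+00 -4.602e+01 -2.000e-02  2.000e-02
 -0.000e+00] [ 0.434  -0.0955  0.2369] 0.05037157124591307 29.98126208782196 11.5
```

send_rows(
  plan=[0,0,-0.08,0,0,0,0,0,-0.18,0,0,0,0,0,-0.28,0,0,0,0,0,-0.35,0,0,0,0,0,-0.39,0,0,0,0,0,-0.41,0,0,0,0,0,-0.42,0,0,0,0,0,-0.42,0,0,0,0,0,-0.42,0,0,0],
)

```text
time: 12.45
tcp_pos: [0.4342, -0.0956, 0.1867]
eef_rot: [2.226, 2.217, 0.0]
force: [-0.4, 0.2, -5.6]
finger_gap: 0.0508
gripper_force: 30.0
```

send_rows(
  plan=[0,0,0,0,0,0,0,0,0,0,0,0,0,0,0,0,0,0,0,0,0,0,0,0,0,0,0,0,0,0,0,0,0,0,0,0,0,0,0,0,0,0],
  jaw=94,
)

```text
time: 13.15
tcp_pos: [0.434, -0.0955, 0.1865]
eef_rot: [-2.226, -2.217, 0.0]
force: [-0.7, 0.2, -0.8]
finger_gap: 0.0939
gripper_force: 0.0
```

send_rows(
  plan=[0,0,0.15,0,0,0,0,0,0.35,0,0,0,0,0,0.55,0,0,0,0,0,0.7,0,0,0,0,0,0.7,0,0,0,0,0,0.7,0,0,0],
)

```text
time: 13.75
tcp_pos: [0.4339, -0.0956, 0.2702]
eef_rot: [2.226, 2.217, -0.0]
force: [0.2, 0.7, -1.0]
finger_gap: 0.0942
gripper_force: 0.0
```

```bash
python3 weigh.py; python3 loc.py
```

```text
[ 0.06  0.37 -0.06] [0.53 0.32 0.6 ] [ 3.000e-02 -4.442e+01 -5.200e-01 -4.630e+01 -6.000e-02  6.000e-02
  1.000e-02] [ 0.4337 -0.0954  0.2698] 0.09387882208713608 0.0 14.0
top [409. 218.] 190 [ 0.449 -0.215  0.205] [0.049 0.038 0.009]
top [368. 242.] 239 [ 0.434 -0.094  0.205] [0.047 0.042 0.01 ]
top [330. 261.] 288 [0.425 0.013 0.205] [0.048 0.046 0.009]
side [373. 195.] 285 [ 0.43  -0.096  0.203] [0.046 0.049 0.007]
side [343. 225.] 327 [0.423 0.011 0.203] [0.05  0.047 0.007]
```

Middle weighs about 4.7 N and stands at (0.434, −0.095). Now the right can at (0.447, −0.210).

send_rows(
  plan=[0.03,-0.25,0,0,0,0,0.06,-0.55,0,0,0,0,0.11,-0.85,0,0,0,0,0.11,-0.95,0,0,0,0,0.11,-0.95,0,0,0,0,0.11,-0.95,-0.15,0,0,0,0.11,-0.95,-0.35,0,0,0,0.11,-0.95,-0.55,0,0,0,0.11,-0.95,-0.7,0,0,0,0.11,-0.95,-0.7,0,0,0,0.11,-0.95,-0.7,0,0,0],
)

```text
time: 15.25
tcp_pos: [0.4473, -0.2085, 0.187]
eef_rot: [-2.224, -2.218, -0.0]
force: [-0.0, 0.1, 0.6]
finger_gap: 0.0944
gripper_force: 0.0
```

send_rows(
  plan=[0,0,0,0,0,0,0,0,0,0,0,0,0,0,0,0,0,0,0,0,0,0,0,0,0,0,0,0,0,0,0,0,0,0,0,0,0,0,0,0,0,0,0,0,0,0,0,0],
  jaw=30,
)

```text
time: 16.05
tcp_pos: [0.4472, -0.2095, 0.1865]
eef_rot: [2.226, 2.217, 0.0]
force: [0.3, 0.9, 1.6]
finger_gap: 0.0509
gripper_force: 30.0
```

send_rows(
  plan=[0,0,0.06,0,0,0,0,0,0.16,0,0,0,0,0,0.28,0,0,0,0,0,0.38,0,0,0,0,0,0.42,0,0,0,0,0,0.42,0,0,0,0,0,0.42,0,0,0,0,0,0.42,0,0,0,0,0,0.42,0,0,0,0,0,0.42,0,0,0,0,0,0.42,0,0,0,0,0,0.42,0,0,0],
)

```text
time: 17.25
tcp_pos: [0.4472, -0.2095, 0.2368]
eef_rot: [-2.226, -2.217, 0.0]
force: [0.8, 0.1, -2.0]
finger_gap: 0.0509
gripper_force: 30.0
```

```bash
python3 weigh.py
```

```text
[-0.01  0.08 -2.  ] [0.51 0.67 0.45] [-0.000e+00 -5.829e+01 -2.470e+00 -4.507e+01 -4.000e-02  3.000e-02
 -0.000e+00] [ 0.4472 -0.2095  0.2369] 0.05079109013367831 29.99938666820526 17.5
```

send_rows(
  plan=[0,0,-0.08,0,0,0,0,0,-0.18,0,0,0,0,0,-0.28,0,0,0,0,0,-0.35,0,0,0,0,0,-0.39,0,0,0,0,0,-0.41,0,0,0,0,0,-0.42,0,0,0,0,0,-0.42,0,0,0,0,0,-0.42,0,0,0],
)

```text
time: 18.45
tcp_pos: [0.4474, -0.2096, 0.1868]
eef_rot: [2.226, 2.217, 0.0]
force: [-0.6, -0.2, -1.7]
finger_gap: 0.0506
gripper_force: 30.0
```

send_rows(
  plan=[0,0,0,0,0,0,0,0,0,0,0,0,0,0,0,0,0,0,0,0,0,0,0,0,0,0,0,0,0,0,0,0,0,0,0,0,0,0,0,0,0,0],
  jaw=94,
)

```text
time: 19.15
tcp_pos: [0.4471, -0.2095, 0.1864]
eef_rot: [-2.226, -2.217, 0.0]
force: [-0.0, 0.2, -0.3]
finger_gap: 0.0936
gripper_force: 0.0
```

send_rows(
  plan=[0,0,0.15,0,0,0,0,0,0.35,0,0,0,0,0,0.55,0,0,0,0,0,0.7,0,0,0,0,0,0.7,0,0,0,0,0,0.7,0,0,0],
)

```text
time: 19.75
tcp_pos: [0.4471, -0.2095, 0.2702]
eef_rot: [2.226, 2.217, -0.0]
force: [0.3, -0.6, -1.8]
finger_gap: 0.0942
gripper_force: 0.0
```

```bash
python3 weigh.py; python3 loc.py
```

```text
[ 0.06 -0.16 -0.18] [0.22 0.62 0.82] [ 2.000e-02 -5.641e+01 -1.990e+00 -4.646e+01 -6.000e-02  7.000e-02
  1.000e-02] [ 0.4469 -0.2094  0.2697] 0.09373688243779218 0.0 20.0
top [408. 219.] 258 [ 0.45  -0.212  0.205] [0.048 0.046 0.01 ]
top [370. 241.] 289 [ 0.434 -0.098  0.205] [0.047 0.05  0.009]
top [330. 262.] 292 [0.425 0.012 0.205] [0.047 0.046 0.01 ]
side [397. 165.] 221 [ 0.447 -0.21   0.204] [0.046 0.045 0.007]
side [373. 194.] 275 [ 0.432 -0.098  0.204] [0.047 0.047 0.008]
side [343. 225.] 330 [0.424 0.013 0.204] [0.05  0.048 0.008]
```

The weights are L≈1.5 N, M≈4.7 N and R≈1.9 N, so the middle can is clearly the heaviest. I return to it and lift about 10 cm.

send_rows(
  plan=[-0.03,0.25,0,0,0,0,-0.06,0.55,0,0,0,0,-0.11,0.84,0,0,0,0,-0.11,0.94,0,0,0,0,-0.11,0.94,0,0,0,0,-0.11,0.94,-0.15,0,0,0,-0.11,0.94,-0.35,0,0,0,-0.11,0.94,-0.55,0,0,0,-0.11,0.94,-0.7,0,0,0,-0.11,0.94,-0.7,0,0,0,-0.11,0.94,-0.7,0,0,0],
)

```text
time: 21.25
tcp_pos: [0.4342, -0.0975, 0.1867]
eef_rot: [-2.226, -2.215, 0.0]
force: [0.3, 0.1, 1.0]
finger_gap: 0.0941
gripper_force: 0.0
```

send_rows(
  plan=[0,0,0,0,0,0,0,0,0,0,0,0,0,0,0,0,0,0,0,0,0,0,0,0,0,0,0,0,0,0,0,0,0,0,0,0,0,0,0,0,0,0,0,0,0,0,0,0],
  jaw=30,
)

```text
time: 22.05
tcp_pos: [0.4342, -0.0967, 0.1866]
eef_rot: [2.226, 2.217, 0.0]
force: [2.0, 0.7, 1.4]
finger_gap: 0.0507
gripper_force: 30.0
```

send_rows(
  plan=[0,0,0.06,0,0,0,0,0,0.16,0,0,0,0,0,0.3,0,0,0,0,0,0.45,0,0,0,0,0,0.6,0,0,0,0,0,0.74,0,0,0,0,0,0.83,0,0,0,0,0,0.86,0,0,0,0,0,0.86,0,0,0,0,0,0.86,0,0,0,0,0,0.86,0,0,0,0,0,0.86,0,0,0],
)

```text
time: 23.25
tcp_pos: [0.4338, -0.0967, 0.2892]
eef_rot: [-2.225, -2.216, 0.001]
force: [0.1, -1.0, -4.9]
finger_gap: 0.0504
gripper_force: 30.0
```

```bash
python3 weigh.py; python3 loc.py
```

```text
[-0.03 -0.27 -4.7 ] [0.37 0.4  0.6 ] [ 0.000e+00 -4.430e+01 -1.200e-01 -4.873e+01 -3.000e-02  2.000e-02
 -0.000e+00] [ 0.4339 -0.0967  0.2895] 0.05032889294198494 29.981857538223267 23.5
top [411. 216.] 93 [ 0.451 -0.221  0.205] [0.043 0.028 0.01 ]
top [330. 261.] 288 [0.425 0.012 0.205] [0.048 0.045 0.009]
side [400. 166.] 146 [ 0.442 -0.213  0.203] [0.039 0.043 0.007]
side [373. 199.] 88 [ 0.424 -0.093  0.206] [0.043 0.043 0.011]
side [343. 225.] 338 [0.424 0.012 0.204] [0.051 0.046 0.007]
```

View pics/side_now.png

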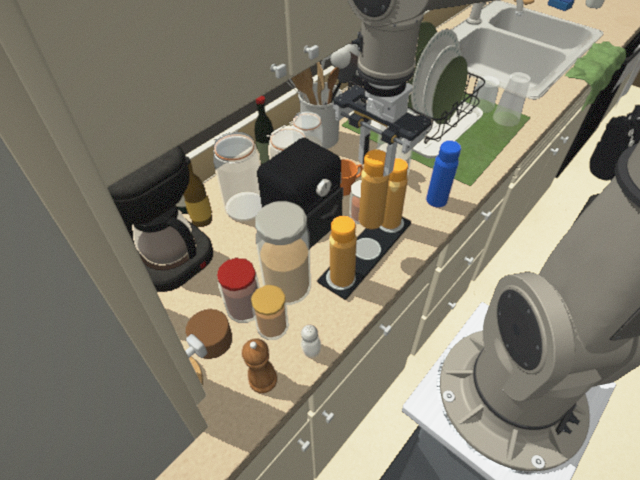

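The picture shows the middle can held upright at (374,190), above its empty mark at (367,248). The other two stand at (342,255) and (396,195), and everything else is where it was. I'm handing in.

```bash
python3 -c "
from bench import job_done;print(job_done())"
```

```text
the job is handed in; nothing more can be done
None
```

I hefted all three cans and handed the job in while holding the heaviest, the middle one (about 4.7 N against 1.5 N left and 1.9 N right), still and upright about 10 cm above its mark with the other two on theirs; the hand-in returned no verdict.

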